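Sort a stripped drill's good parts into the salvage crate

ROBOT

A 7-joint arm with a two-finger parallel gripper is mounted at the origin on the work surface. World frame = base frame: x ahead of the robot, y to its left, z up, the work surface at z = 0. Lengths are in m, angles in degrees, forces in N, time in s.
With the tool pointing down it reaches from about 0.425 to 0.925 m from the base axis. Payload 6.8 kg.
Tool frame: the origin (TCP) lies midway between the tips of the shut fingers; the grasp point (between the pads) lies hold_point_z behind it (hold_point_z is the distance from the TCP to the grasp point, in m); z points along the fingers, y is the direction in which the jaws open and shut (so a half turn about z gives the same grasp; the last joint's range is limited). The gripper opens to 88 mm and grips with 3 to 60 N. Pads are 20 mm wide; open, the fingers measure 115 mm over their backs; the gripper's body (75 mm by 178 mm) begins 61 mm behind the grasp point.
Start: joints at [63.822, 27.33, 1.283, 89.118, -0.659, 63.558, -4.761], TCP at [0.231, -0.634, 0.223] pointing down, gripper open.
Joint ranges: [-169.35, 169.35], [-19.33, 120.38], [-80.79, 83.38], [13.8, 139.57], [-78.32, 258.32], [9.67, 109.79], [-169.56, 169.56]. Speed limits (degrees/s): [136.94, 136.94, 180, 180, 180, 180, 180].

INTERFACE

Orientations are given as [roll, pitch, yaw] about the fixed x, y, z axes, in that order (R = Rz(yaw) Ry(pitch) Rx(roll)).
In Python, from station import * gives the robot as it stands.
- The arm moves only by the tool servo_tool, never from a script. Its argument "series" is a list of rows, each a list of 6 numbers: the shift along the tool's x, y, z in m, then the turn, a rotation vector about the tool's x, y, z in rad. A call has exactly 10 rows; each row is the pose to reach, as a shift and turn from the pose commanded when the call began, along the tool's axes at that moment; what a row does not reach only later rows make up. A row lasts 1/8 s, in which the tool goes at most 62.5 mm and 10.7 degrees, less where a joint would pass 70% of its speed; a pose out of reach is approached as far as the arm can. A call with a gripper value outside its range is refused whole. "fingers" is the finger opening in m, from 0 to 0.0878, set as the call begins (left out, the last holds). The fingers move at their own pace and stop on an object; the grip force is fixed at half the most. Time passes only in rows, so rows that repeat a pose let the fingers close, or fill a call up. It gives the time, the measured TCP pose, the force and the opening at its end, in the units of the state.
- get_obs(): the state, without advancing time (a new reading comes with each control period).
- snapshot(name): name is "side" or "top"; returns the picture (480x640x3 uint8, red, green, blue); there is no depth.
- camera_model(name): a dict with "mtx" (3x3 intrinsics, pixels), "camera_from_world" (4x4, takes a point from world to camera coordinates). Camera axes: x right, y down, z forward; pixel columns grow to the right and rows downward; lengths in m; the calibration is good to about 2 mm. A picture is of the moment at which its call begins. camera_model takes no time and is no camera call.
- sign_off(): hands the job in, once; it reports no verdict.
The state is a dict: "t": time; "joints": joint angles; "qvel": joint speeds; "joint_torque": joint torques, N m; "position": TCP position; "tcp_rot": TCP orientation; "force": force on the tool from outside, world axes, zero at the start; "wrist_torque": the same for the moment, N m; "finger_gap": opening from 0.0 (shut) to 1.0 (fully open).
Only numpy, scipy, OpenCV 4.12 (cv2) and the standard library are available. Lean on these libraries where they do the work, as an engineer would, in place of code of your own. Each camera call takes 0.05 s, during which the arm holds its last target.

TASK

Sort the good parts of the stripped drill from the bench mat into the green salvage crate, battery first, before any other part is taken: stand the battery pack in the red bin, then, in any order, stand the steel motor in the blue bin and the blue-green gearbox in the yellow bin, and slide the green control card upright down into the card rack's guides until it is fully home. All of them end upright, at rest and let go; leave the burnt black motor and the burnt brown card standing where they are on the mat.

Things in the scene. Friction and masses are not known exactly. Their poses are not given: they have to be found in the camera images.
- battery: battery pack: dark grey block with an orange top, 42 (x) x 58 (y) x 62 (z) mm, about 0.36 kg, standing on the mat. Origin: centre of its underside, z up
- motor: good motor: bright steel can with a copper band, white end cap and copper terminals on top, about 0.24 kg, standing on end on the blue-grey bench mat: round can 36 mm diameter, 56 mm tall, with a thin shaft stub on top that reaches to 69 mm. Origin: centre of its underside, z up along its axis
- gearbox: gearbox: blue-green round housing 40 mm diameter, 56 mm tall, standing on end on the mat, with a dark steel conical nose on top that narrows from 30 to 22 mm and reaches to 70 mm; about 0.3 kg. Origin: centre of its underside, z up along its axis
- card: good control card: green circuit board with a bright aluminium heat sink, about 0.1 kg, 70 long, 4 thick, 62 mm tall, standing on its long edge on the mat. A block heat sink goes right through its middle, 20 mm across the board (10 each side), 34 mm along it, full height, with a flat foot that keeps it standing; grip it across the 20 mm. Origin: centre of the underside; z up, y along the board, x across its thickness
- burnt_motor: burnt-out motor, to be left alone: same shape as the good one but sooty black with a brown end cap, standing on end on the blue-grey bench mat: round can 36 mm diameter, 56 mm tall, with a thin shaft stub on top that reaches to 69 mm. Origin: centre of its underside, z up along its axis
- burnt_card: burnt control card, to be left alone: same shape as the good one but brown board and black heat sink; 70 long, 4 thick, 62 mm tall, standing on its long edge on the mat. A block heat sink goes right through its middle, 20 mm across the board (10 each side), 34 mm along it, full height, with a flat foot that keeps it standing. Origin: centre of the underside; z up, y along the board, x across its thickness
- bin_red: battery bin: open square red plastic bin, 92 mm outside, 84 mm inside, 20 mm tall, floor and walls 4 mm; fixed. Origin: centre of its underside (inner floor at z = +4 mm), x and y along its sides. Three bins and the card rack stand 2 x 2 at 100 mm pitch, in any order, in a low green crate (its rim level with the bins'), left or right of the blue-grey mat
- bin_blue: motor bin: open square blue plastic bin, 92 mm outside, 84 mm inside, 20 mm tall, floor and walls 4 mm; fixed. Origin: centre of its underside (inner floor at z = +4 mm), x and y along its sides. Three bins and the card rack stand 2 x 2 at 100 mm pitch, in any order, in a low green crate (its rim level with the bins'), left or right of the blue-grey mat
- bin_yellow: gearbox bin: open square yellow plastic bin, 92 mm outside, 84 mm inside, 20 mm tall, floor and walls 4 mm; fixed. Origin: centre of its underside (inner floor at z = +4 mm), x and y along its sides. Three bins and the card rack stand 2 x 2 at 100 mm pitch, in any order, in a low green crate (its rim level with the bins'), left or right of the blue-grey mat
- card_rack: fixed rack in the crate: white base 60 (x) x 92 (y) x 4 mm, black guides at both y ends. Grooves 7 mm wide in x, 26 to 39 mm off centre in y, walls up to 40 mm, flaring to 17 mm wide at 48 mm height; 52 mm free between the guides. The card stands along y, either way round; seated, its underside is 4 mm above the rack's origin (centre of its underside, z up)

How it is judged (in metres and radians):
On the way, in this order (a step that is already met when the one before it is completed fails the run):
1. the battery pack stands in the red bin (horizontal distance between battery and bin_red below 0.036 m and z of battery in the frame of bin_red between -0.002 and 0.01 m and angle between battery's own z axis and vertical below 0.15 rad), for 0.2 s.
2. motor, gearbox and card are in their places too (all of step 1 and horizontal distance between motor and bin_blue below 0.036 m and z of motor in the frame of bin_blue between -0.002 and 0.01 m and angle between each of motor, gearbox's own z axis and vertical below 0.15 rad and horizontal distance between gearbox and bin_yellow below 0.036 m and z of gearbox in the frame of bin_yellow between -0.002 and 0.01 m and horizontal distance between card and card_rack below 0.008 m and z of card in the frame of card_rack between -0.002 and 0.008 m and angle between card's own z axis and vertical below 0.12 rad and angle between the y axis of card and the y axis of card_rack, either way round below 0.15 rad), for 0.2 s.
At the end, for the whole second after the job is handed in: Battery, motor, gearbox upright (0.15 rad) on the floor of the red, blue, yellow bin (centre within 36 mm, underside under 10 mm); card in the rack (8 mm, 0.15 rad; upright 0.12), underside under 8 mm; burnt parts upright within 25 mm of their starts; all at rest (all of step 2 and distance of each of burnt_motor, burnt_card from where it was at the start of the episode below 0.025 m and angle between each of burnt_motor, burnt_card's own z axis and vertical below 0.15 rad and linear speed of each of battery, motor, gearbox, card, burnt_motor, burnt_card below 0.02 m/s and angular speed of each of battery, motor, gearbox, card, burnt_motor, burnt_card below 0.2 rad/s); the robot touches nothing.
It fails at once if another good part is taken (moved more than 50 mm) before the battery stands in the red bin (distance of any of motor, gearbox, card from where it was at the start of the episode above 0.05 m and not (horizontal distance between battery and bin_red below 0.036 m and z of battery in the frame of bin_red between -0.002 and 0.01 m and angle between battery's own z axis and vertical below 0.15 rad)).
It fails at once if a burnt part is moved more than 40 mm (distance of any of burnt_motor, burnt_card from where it was at the start of the episode above 0.04 m).
It also fails if it takes over 131 s, if anything falls off the work surface, if the arm or the gripper's body presses on something with over 40 N, if the wrist force passes 120 N, or if a joint passes its speed limit or range.

## Working session

There is one attempt and no reset: what is moved stays moved. The work goes in short steps, Python scripts to look and compute and a tool call to move; the robot and the scene stay as the last step left them, time stands still between calls to the robot, and variables do not carry over. Pictures are saved under pics/ and viewed, and the job is handed in when it is done.

Besides the shell and the picture viewer there is one more tool, called after "Emit:" as a command line: name --pt "numbers of a row" for each row, then --argument value for the rest. servo_tool: Moves the arm, as the interface text tells. Its arguments: {"type":"object","properties":{"series":{"type":"array","items":{"type":"array","items":{"type":"number"}}},"fingers":{"type":"number"}},"required":["series"]}

```bash
ls; mkdir -p pics
python3 - <<'E'
from station import *
import cv2
o=get_obs();print(o)
for n in("side","top"):
    im=snapshot(n);cv2.imwrite(f"pics/{n}0.png",im[:,:,::-1]);c=camera_model(n);print(n,c)
E
```

```text
pics
{'t': 0.0, 'joints': array([63.82235293, 27.375191  ,  1.27882266, 89.17771454, -0.65991588,
       63.55693506, -4.76126956]), 'qvel': array([-0.0102586 , -0.09021845, -0.0786044 , -0.00691228,  0.04641387,
       -0.06781838, -0.0068174 ]), 'joint_torque': array([ 6.97778596e-04, -5.82853138e+01,  1.53532114e+00, -2.72600770e+01,
       -5.41935163e-02,  1.68451580e-02,  1.57915888e-04]), 'position': array([ 0.23048441, -0.63379428,  0.2216928 ]), 'tcp_rot': array([-1.79897652e+02,  6.15587521e-03,  1.99857991e+01]), 'force': array([ 1.09776979, -0.24472596, -0.58811787]), 'wrist_torque': array([-0.06367024, -0.01594748, -0.04069498]), 'finger_gap': 1.0017316249196322}
side {'mtx': array([[468.09740505,   0.        , 318.80428875],
       [  0.        , 468.09740505, 239.40505628],
       [  0.        ,   0.        ,   1.        ]]), 'camera_from_world': array([[ 0.69501648, -0.71888021, -0.01277981, -0.3715353 ],
       [-0.4823866 , -0.4530457 , -0.74970178,  0.2975857 ],
       [ 0.53315594,  0.5272199 , -0.66165242,  0.53875629],
       [ 0.        ,  0.        ,  0.        ,  1.        ]])}
top {'mtx': array([[448.84540982,   0.        , 317.86269849],
       [  0.        , 448.84540982, 238.86325795],
       [  0.        ,   0.        ,   1.        ]]), 'camera_from_world': array([[ 0.0131225 , -0.99977653, -0.01657358, -0.00891911],
       [-0.99549348, -0.01150587, -0.09412944,  0.55541634],
       [ 0.09391771,  0.0177341 , -0.995422  ,  0.72500987],
       [ 0.        ,  0.        ,  0.        ,  1.        ]])}
```

View pics/top0.png

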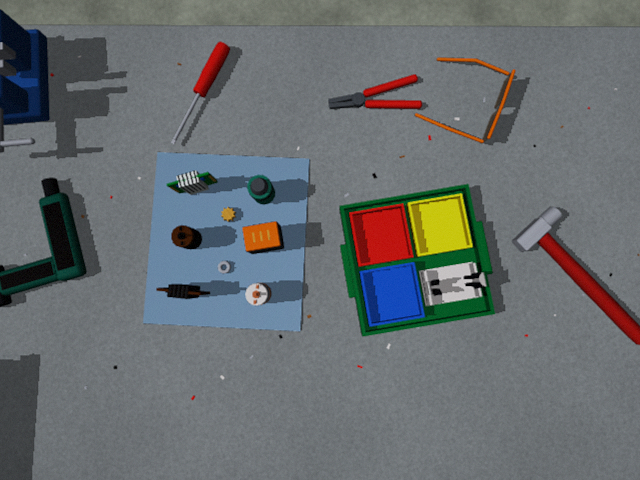

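View pics/side0.png

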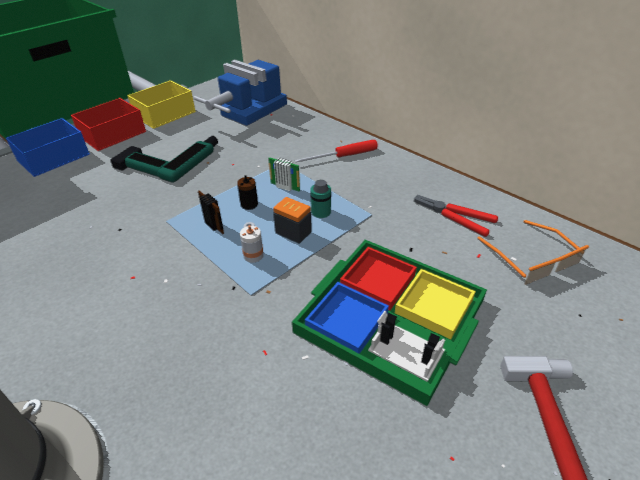

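```bash
cat > h.py <<'E'
import numpy as np,cv2
from station import camera_model
def ray(n,uv,z):
    c=camera_model(n);M=c["mtx"];T=c["camera_from_world"];R=T[:3,:3];C=-R.T@T[:3,3]
    d=R.T@np.linalg.solve(M,np.array([uv[0],uv[1],1.]))
    return C+d*(z-C[2])/d[2]
def proj(n,p):
    c=camera_model(n);q=c["camera_from_world"]@np.append(p,1.);q=c["mtx"]@q[:3];return q[:2]/q[2]
def tri(uv1,uv2):
    A=[];b=[]
    Cs=[]
    for n,uv in(("top",uv1),("side",uv2)):
        c=camera_model(n);T=c["camera_from_world"];R=T[:3,:3];C=-R.T@T[:3,3]
        d=R.T@np.linalg.solve(c["mtx"],np.array([uv[0],uv[1],1.]));d/=np.linalg.norm(d)
        P=np.eye(3)-np.outer(d,d);A.append(P);b.append(P@C)
    x=np.linalg.lstsq(np.vstack(A),np.hstack(b),rcond=None)[0];return x
E
python3 - <<'E'
import cv2
a=cv2.imread("pics/top0.png");b=cv2.imread("pics/side0.png")
cv2.imwrite("pics/ztop_mat.png",cv2.resize(a[150:332,142:314],None,fx=3.2,fy=3.2,interpolation=cv2.INTER_CUBIC))
cv2.imwrite("pics/ztop_cr.png",cv2.resize(a[180:340,335:500],None,fx=3.6,fy=3.6,interpolation=cv2.INTER_CUBIC))
cv2.imwrite("pics/zside_cr.png",cv2.resize(b[235:405,285:495],None,fx=3.5,fy=3.5,interpolation=cv2.INTER_CUBIC))
E
```

```text
(no output)
```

View pics/ztop_mat.png

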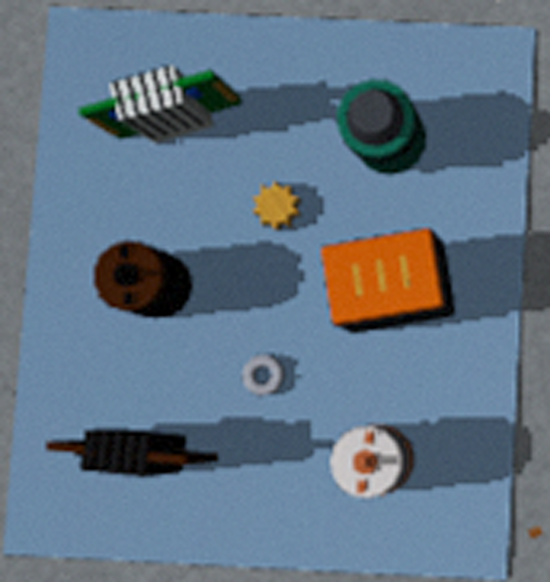

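View pics/ztop_cr.png

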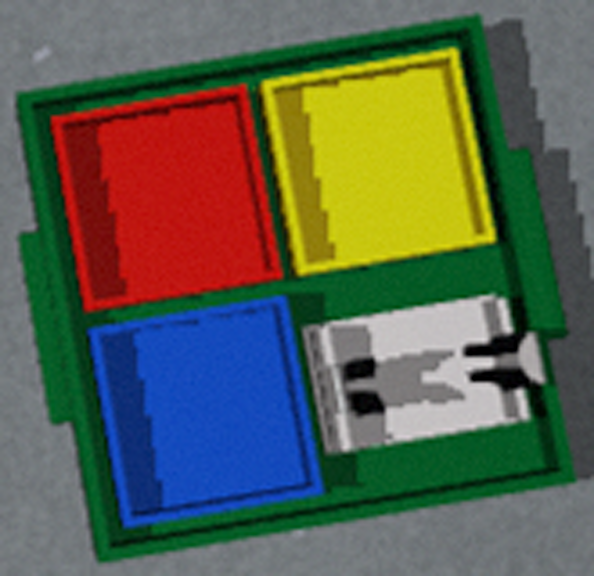

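View pics/zside_cr.png

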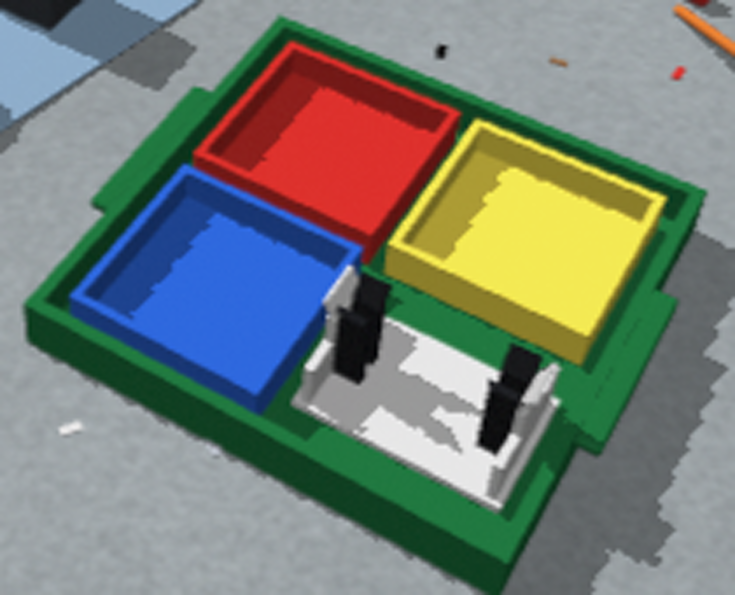

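```bash
cat > m.py <<'E'
from h import *
a=cv2.imread("pics/top0.png");hsv=cv2.cvtColor(a,cv2.COLOR_BGR2HSV)
s=cv2.imread("pics/side0.png");hs=cv2.cvtColor(s,cv2.COLOR_BGR2HSV)
def comp(h,lo,hi,box):
    m=cv2.inRange(h,lo,hi);k=np.zeros_like(m);x0,y0,x1,y1=box;k[y0:y1,x0:x1]=255;m&=k
    m=cv2.morphologyEx(m,cv2.MORPH_CLOSE,np.ones((3,3)))
    cs,_=cv2.findContours(m,cv2.RETR_EXTERNAL,cv2.CHAIN_APPROX_NONE);return max(cs,key=cv2.contourArea),m
def rect(c,z):
    p=np.array([ray("top",q[0],z)[:2] for q in c]).astype(np.float32)
    r=cv2.minAreaRect(p*1000);return np.round(r[0],1),np.round(r[1],1),round(r[2],2)
bx=(335,180,500,340)
for z in(.020,.026):
  for n,lo,hi in(("red",(0,150,80),(8,255,255)),("yel",(24,120,70),(35,255,255)),("blu",(105,150,60),(125,255,255))):
    c,m=comp(hsv,lo,hi,bx);print(n,z,*rect(c,z))
c,m=comp(hsv,(9,180,120),(20,255,255),(230,210,300,260));print("bat",*rect(c,.062),*rect(c,.064))
c,m=comp(hsv,(0,0,130),(180,90,255),(235,275,280,312))
print("mot top",cv2.minEnclosingCircle(c),cv2.fitEllipse(c))
e=cv2.fitEllipse(c)[0];print(ray("top",e,.056),ray("top",e,.058))
c,m=comp(hsv,(75,60,30),(100,255,255),(240,165,285,212)) ;print("gear",cv2.boundingRect(c),cv2.fitEllipse(c))
print([hsv[y,x] .tolist() for x,y in((258,184),(262,192),(250,190),(268,197))])
print(-camera_model("top")["camera_from_world"][:3,:3].T@camera_model("top")["camera_from_world"][:3,3])
E
python3 m.py
```

```text
red 0.02 [ 564.8 -107.5] [93.4 94.1] 10.29
yel 0.02 [ 582.8 -206.1] [93.6 95.7] 10.4
blu 0.02 [ 465.9 -125.6] [92.9 94.2] 10.57
red 0.026 [ 564.2 -106.7] [92.6 93.3] 10.29
yel 0.026 [ 582.  -204.6] [92.9 95. ] 10.4
blu 0.026 [ 466.1 -124.7] [92.1 93.4] 10.57
bat [555.7  88.3] [38.6 54.5] 10.17 [555.5  88. ] [38.5 54.3] 10.17
mot top ((257.0, 293.5), 28.11148452758789) ((256.42279052734375, 293.4109191894531), (40.775691986083984, 50.84790802001953), 88.82581329345703)
[0.46431763 0.09407645 0.056     ] [0.46437509 0.09377147 0.058     ]
gear (247, 174, 28, 31) ((259.8945007324219, 188.43231201171875), (23.814239501953125, 29.86973762512207), 150.8937225341797)
[[106, 44, 64], [110, 28, 27], [83, 213, 92], [50, 191, 4]]
[ 0.48493912 -0.01538396  0.77382399]
```

Run:
```python
import station
print([n for n in dir(station) if not n.startswith('_')])
print(getattr(station,'hold_point_z',None))
import cv2
a=cv2.imread("pics/top0.png");b=cv2.imread("pics/side0.png")
t=cv2.resize(a[160:215,155:225],None,fx=8,fy=8,interpolation=cv2.INTER_CUBIC)
g=cv2.resize(a[170:215,240:285],None,fx=8,fy=8,interpolation=cv2.INTER_CUBIC)
r=cv2.resize(a[255:320,415:500],None,fx=8,fy=8,interpolation=cv2.INTER_CUBIC)
sd=cv2.resize(b[145:260,180:340],None,fx=5,fy=5,interpolation=cv2.INTER_CUBIC)
for n,i in zip("tgrs",(t,g,r,sd)):cv2.imwrite(f"pics/zz_{n}.png",i)
```

```text
['Unreachable', 'camera_model', 'get_obs', 'hold_point_z', 'sign_off', 'snapshot']
0.0187
```

View pics/zz_t.png

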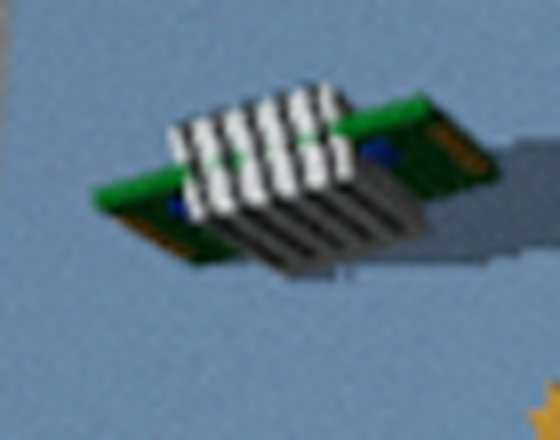

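View pics/zz_g.png

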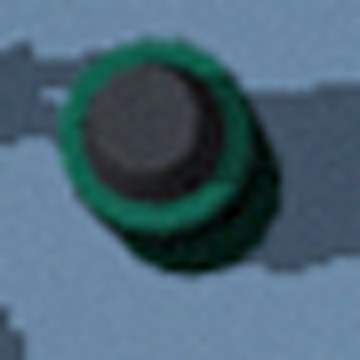

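View pics/zz_r.png

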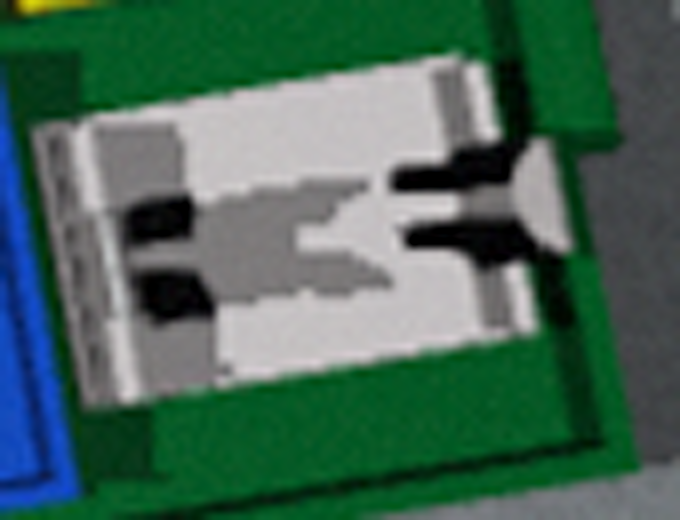

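View pics/zz_s.png

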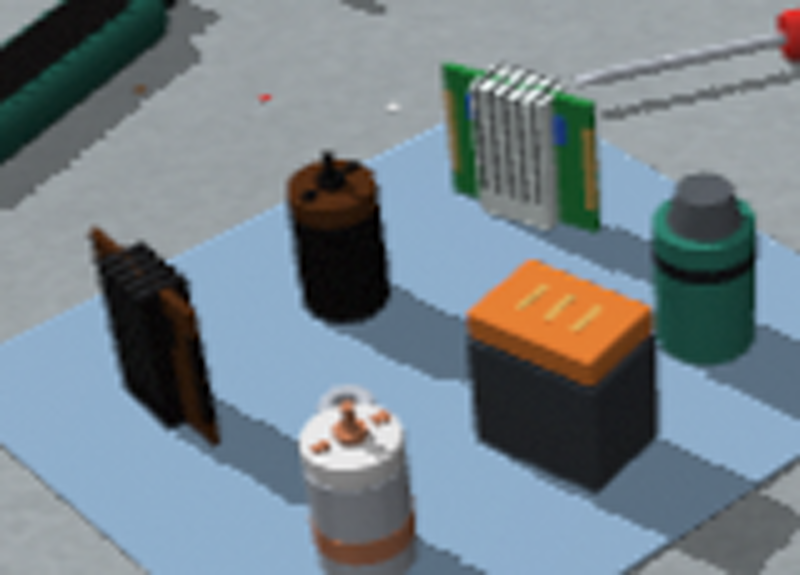

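```bash
cat > m2.py <<'E'
from h import *
def w(x,y,x0,y0): return (x0+(x+.5)/8-.5,y0+(y+.5)/8-.5)
for z in(.062,.064):
    l=ray("top",w(97,198,155,160),z);r=ray("top",w(428,104,155,160),z);c=(l+r)/2;d=l-r
    print("card",c.round(4),np.linalg.norm(d[:2]).round(4),np.degrees(np.arctan2(-d[0],d[1])).round(1))
for z in(.0,.002): print("gear",ray("top",w(143,117,240,170),.070+z).round(4),ray("top",w(156,137,240,170),.056+z).round(4))
# bins corners tri in side view
for nm,t,s in(("yel far right",(460/3.6+335,48/3.6+180),(667/3.5+285,198/3.5+235)),("yel l far",(262/3.6+335,82/3.6+180),(478/3.5+285,120/3.5+235)),
  ("blue near",(125/3.6+335,526/3.6+180),(70/3.5+285,297/3.5+235)),("blue near r",(324/3.6+335,492/3.6+180),(262/3.5+285,393/3.5+235))):
    print(nm,tri(t,s).round(4))
red=np.array([564.5,-107.1]);yel=np.array([582.4,-205.4]);blu=np.array([466,-125.2])
rk=blu+yel-red;a=np.radians(10.4);X=np.array([np.cos(a),np.sin(a)]);Y=np.array([-X[1],X[0]])
print("rack",rk)
import cv2
im=cv2.imread("pics/top0.png")
r=cv2.resize(im[255:320,415:500],None,fx=8,fy=8,interpolation=cv2.INTER_CUBIC)
for zc in(.003,):
  for (x,y,z) in[(sx*30,sy*46,4) for sx in(-1,1) for sy in(-1,1)]+[(sx*3.5,sy*k,h) for sx in(-1,1) for sy in(-1,1) for k,h in((26,40),(26,4))]+[(sx*8.5,sy*26,48) for sx in(-1,1) for sy in(-1,1)]:
    p=rk+X*x+Y*y;uv=proj("top",[p[0]/1e3,p[1]/1e3,zc+z/1e3]);q=((uv-[415,255]+.5)*8-.5).round().astype(int)
    cv2.circle(r,tuple(map(int,q)),3,{4:(0,0,255),40:(255,0,255),48:(255,255,0)}[z],-1)
cv2.imwrite("pics/rk_chk.png",r)
E
python3 m2.py
```

```text
card [0.6481 0.2102 0.062 ] 0.0696 16.7
card [0.6476 0.2096 0.064 ] 0.0694 16.7
gear [0.6379 0.0948 0.07  ] [0.6369 0.0943 0.056 ]
gear [0.6375 0.0945 0.072 ] [0.6365 0.094  0.058 ]
yel far right [ 0.6348 -0.2441  0.0275]
yel l far [ 0.6189 -0.1532  0.0255]
blue near [ 0.4129 -0.0892  0.0259]
blue near r [ 0.4302 -0.1799  0.0274]
rack [ 483.9 -223.5]
```

View pics/rk_chk.png

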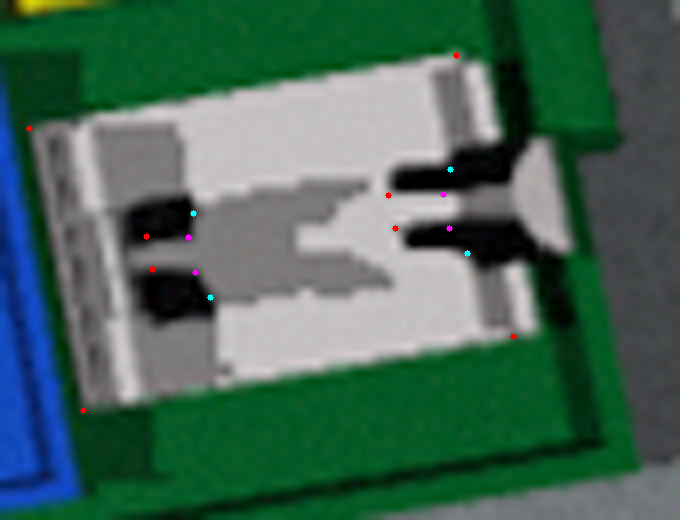

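```bash
cat > go.py <<'E'
import sys;from station import get_obs;import numpy as np
from scipy.spatial.transform import Rotation as Ro
def show(x,y,z,yaw):
    o=get_obs();R=Ro.from_euler('xyz',o["tcp_rot"],degrees=True);T=Ro.from_euler('xyz',[180,0,yaw],degrees=True)
    print("t",round(float(o['t']),2),"pos",o["position"].round(4),"rpy",o["tcp_rot"].round(2),"F",o["force"].round(1),"gap",round(float(o["finger_gap"])*87.8,1),"j",o["joints"].round(0))
    print("shift",R.inv().apply(np.array([x,y,z])-o["position"]).round(4),"turn",(R.inv()*T).as_rotvec().round(4))
show(*map(float,sys.argv[1:5]))
E
python3 go.py .48 -.25 .2 60; python3 go.py .556 .0885 .15 100.2
```

```text
t 0.1 pos [ 0.2305 -0.6339  0.2218] rpy [-1.7991e+02  1.0000e-02  1.9990e+01] F [-0.8  0.3  0.4] gap 87.9 j [64. 27.  1. 89. -1. 64. -5.]
shift [ 0.3657 -0.2754  0.0222] turn [-1.600e-03 -4.000e-04 -6.984e-01]
t 0.1 pos [ 0.2305 -0.6339  0.2218] rpy [-1.7991e+02  1.0000e-02  1.9990e+01] F [-0.8  0.3  0.4] gap 87.9 j [64. 27.  1. 89. -1. 64. -5.]
shift [ 0.5528 -0.5675  0.0726] turn [-1.4e-03 -1.0e-03 -1.4e+00]
```

Emit:
servo_tool --pt "0.0366 -0.0275 0.002 0 0 -0.07" --pt "0.0732 -0.055 0.004 0 0 -0.14" --pt "0.11 -0.0825 0.006 0 0 -0.21" --pt "0.1464 -0.11 0.009 0 0 -0.28" --pt "0.183 -0.1375 0.011 0 0 -0.35" --pt "0.22 -0.165 0.013 0 0 -0.42" --pt "0.256 -0.1925 0.015 0 0 -0.49" --pt "0.293 -0.22 0.018 0 0 -0.56" --pt "0.33 -0.2475 0.02 0 0 -0.63" --pt "0.366 -0.275 0.022 0 0 -0.698" --fingers 0.066

```text
t: 1.35
position: [0.4811, -0.2495, 0.2004]
tcp_rot: [-180.0, 0.0, 60.1]
force: [1.0, -0.1, 0.3]
finger_gap: 0.752
```

```bash
python3 go.py .556 .0885 .14 100.2
```

```text
t 1.35 pos [ 0.4811 -0.2495  0.2004] rpy [-179.98    0.     60.1 ] F [ 1.  -0.1  0.3] gap 66.0 j [ 35.  17. -17. 108.   6.  56. -15.]
shift [ 0.3303 -0.1035  0.0604] turn [-4.000e-04 -1.000e-04 -6.998e-01]
```

Good tracking.

Emit:
servo_tool --pt "0.04 -0.012 0.004 0 0 -0.09" --pt "0.08 -0.025 0.008 0 0 -0.18" --pt "0.12 -0.038 0.012 0 0 -0.27" --pt "0.16 -0.05 0.018 0 0 -0.36" --pt "0.2 -0.063 0.025 0 0 -0.45" --pt "0.24 -0.075 0.035 0 0 -0.54" --pt "0.28 -0.088 0.045 0 0 -0.62" --pt "0.31 -0.097 0.055 0 0 -0.67" --pt "0.3303 -0.1035 0.0604 0 0 -0.7" --pt "0.3303 -0.1035 0.0604 0 0 -0.7"

```text
t: 2.6
position: [0.556, 0.0882, 0.1398]
tcp_rot: [-180.0, -0.0, 100.2]
force: [0.0, -0.8, 0.2]
finger_gap: 0.75
```

```bash
python3 go.py .556 .0885 .0265 100.2
python3 - <<'E'
from station import *
import cv2
for n in("top","side"):
    cv2.imwrite(f"pics/{n}1.png",snapshot(n)[150:340,140:390,::-1])
E
python3 -c "
import cv2,numpy as np
a=[cv2.resize(cv2.imread(f'pics/{n}1.png'),None,fx=1.6,fy=1.6) for n in('top','side')]
cv2.imwrite('pics/c1.png',np.hstack(a))"
```

```text
t 2.6 pos [0.556  0.0882 0.1398] rpy [-1.7995e+02 -4.0000e-02  1.0020e+02] F [ 0.  -0.8  0.2] gap 65.9 j [  9.  25. -31. 107.  16.  52. -19.]
shift [3.000e-04 1.000e-04 1.133e-01] turn [-0.0008 -0.0006 -0.    ]
```

View pics/c1.png

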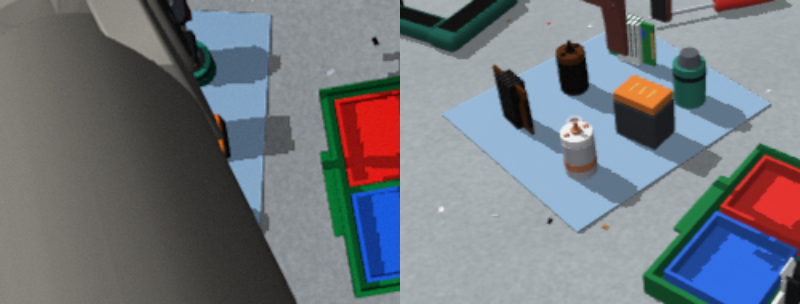

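Emit:
servo_tool --pt "0 0 0.02 0 0 0" --pt "0 0 0.045 0 0 0" --pt "0 0 0.065 0 0 0" --pt "0 0 0.085 0 0 0" --pt "0 0 0.1 0 0 0" --pt "0 0 0.108 0 0 0" --pt "0 0 0.113 0 0 0" --pt "0 0 0.113 0 0 0" --pt "0 0 0.113 0 0 0" --pt "0 0 0.113 0 0 0"

```text
t: 3.95
position: [0.5567, 0.087, 0.0277]
tcp_rot: [179.9, 0.0, 100.1]
force: [0.2, -0.6, -0.7]
finger_gap: 0.753
```

Emit:
servo_tool --pt "0 0 0 0 0 0" --pt "0 0 0 0 0 0" --pt "0 0 0 0 0 0" --pt "0 0 0 0 0 0" --pt "0 0 0 0 0 0" --pt "0 0 0 0 0 0" --pt "0 0 0 0 0 0" --pt "0 0 0 0 0 0" --pt "0 0 0 0 0 0" --pt "0 0 0 0 0 0" --fingers 0.02

```text
t: 5.2
position: [0.5565, 0.0869, 0.0273]
tcp_rot: [180.0, 0.0, 100.1]
force: [1.1, -0.3, 1.2]
finger_gap: 0.474
```

Emit:
servo_tool --pt "0 0 -0.005 0 0 0" --pt "0 0 -0.015 0 0 0" --pt "0 0 -0.03 0 0 0" --pt "0 0 -0.045 0 0 0" --pt "0 0 -0.06 0 0 0" --pt "0 0 -0.075 0 0 0" --pt "0 0 -0.09 0 0 0" --pt "0 0 -0.1 0 0 0" --pt "0 0 -0.1 0 0 0" --pt "0 0 -0.1 0 0 0"

```text
t: 6.45
position: [0.5559, 0.0868, 0.1268]
tcp_rot: [-179.9, 0.0, 100.1]
force: [-0.0, -0.6, -4.1]
finger_gap: 0.476
```

```bash
python3 go.py .5645 -.107 .127 100.4
python3 - <<'E'
from station import *
import cv2
cv2.imwrite(f"pics/side2.png",cv2.resize(snapshot("side")[100:340,140:490,::-1],None,fx=2,fy=2))
E
```

```text
t 6.45 pos [0.5559 0.0868 0.1268] rpy [-1.7995e+02  1.0000e-02  1.0008e+02] F [-0.  -0.6 -4.1] gap 41.8 j [  9.  26. -30. 108.  17.  50. -20.]
shift [-0.1923 -0.0255 -0.0002] turn [-0.0009  0.0001 -0.0055]
```

View pics/side2.png

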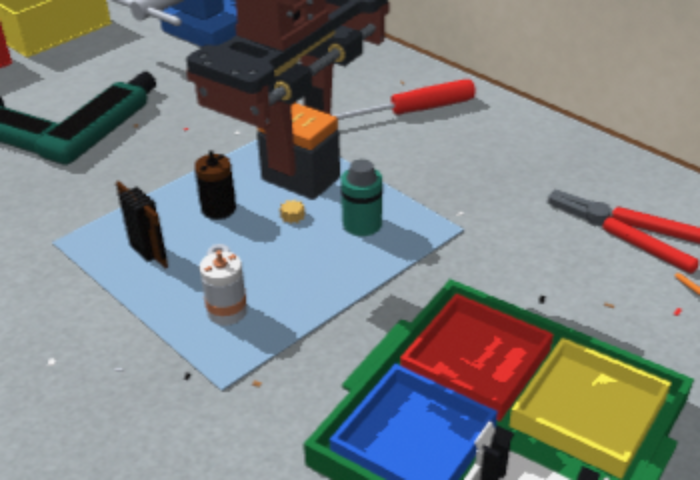

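Emit:
servo_tool --pt "-0.03 -0.004 0 0 0 0" --pt "-0.07 -0.009 0 0 0 0" --pt "-0.11 -0.015 0 0 0 0" --pt "-0.15 -0.02 0 0 0 0" --pt "-0.178 -0.0235 0 0 0 0" --pt "-0.1923 -0.0255 0 0 0 -0.005" --pt "-0.1923 -0.0255 0.03 0 0 -0.005" --pt "-0.1923 -0.0255 0.06 0 0 -0.005" --pt "-0.1923 -0.0255 0.08 0 0 -0.005" --pt "-0.1923 -0.0255 0.08 0 0 -0.005"

```text
t: 7.75
position: [0.5638, -0.106, 0.0458]
tcp_rot: [-179.8, -0.1, 100.4]
force: [-0.1, -0.7, -5.4]
finger_gap: 0.473
```

Emit:
servo_tool --pt "0 0 0.002 0 0 0" --pt "0 0 0.004 0 0 0" --pt "0 0 0.006 0 0 0" --pt "0 0 0.008 0 0 0" --pt "0 0 0.01 0 0 0" --pt "0 0 0.01 0 0 0" --pt "0 0 0.01 0 0 0" --pt "0 0 0.01 0 0 0" --pt "0 0 0.01 0 0 0" --pt "0 0 0.01 0 0 0"

```text
t: 9.0
position: [0.5649, -0.1069, 0.0373]
tcp_rot: [180.0, 0.0, 100.4]
force: [0.6, 0.5, -3.5]
finger_gap: 0.476
```

Emit:
servo_tool --pt "0 0 0.0005 0 0 0" --pt "0 0 0.001 0 0 0" --pt "0 0 0.0015 0 0 0" --pt "0 0 0.002 0 0 0" --pt "0 0 0.002 0 0 0" --pt "0 0 0.002 0 0 0" --pt "0 0 0.002 0 0 0" --pt "0 0 0.002 0 0 0" --pt "0 0 0.002 0 0 0" --pt "0 0 0.002 0 0 0"

```text
t: 10.25
position: [0.5649, -0.1069, 0.0353]
tcp_rot: [-180.0, -0.0, 100.4]
force: [-0.2, 0.4, -4.3]
finger_gap: 0.47
```

Emit:
servo_tool --pt "0 0 0.0005 0 0 0" --pt "0 0 0.001 0 0 0" --pt "0 0 0.0015 0 0 0" --pt "0 0 0.002 0 0 0" --pt "0 0 0.002 0 0 0" --pt "0 0 0.002 0 0 0" --pt "0 0 0.002 0 0 0" --pt "0 0 0.002 0 0 0" --pt "0 0 0.002 0 0 0" --pt "0 0 0.002 0 0 0"

```text
t: 11.5
position: [0.565, -0.1069, 0.0343]
tcp_rot: [-180.0, 0.0, 100.4]
force: [-3.9, 0.4, 7.3]
finger_gap: 0.475
```

Emit:
servo_tool --pt "0 0 -0.001 0 0 0" --pt "0 0 -0.001 0 0 0" --pt "0 0 -0.001 0 0 0" --pt "0 0 -0.001 0 0 0" --pt "0 0 -0.001 0 0 0" --pt "0 0 -0.02 0 0 0" --pt "0 0 -0.04 0 0 0" --pt "0 0 -0.065 0 0 0" --pt "0 0 -0.095 0 0 0" --pt "0 0 -0.1 0 0 0" --fingers 0.062

```text
t: 12.75
position: [0.5668, -0.107, 0.1368]
tcp_rot: [179.7, 0.1, 100.4]
force: [-0.3, 0.9, -0.6]
finger_gap: 0.707
```

```bash
python3 go.py .464 .0935 .127 100.2;python3 - <<'E'
from station import *
import cv2
cv2.imwrite(f"pics/side3.png",cv2.resize(snapshot("side")[100:400,140:490,::-1],None,fx=2,fy=2))
E
```

```text
t 12.75 pos [ 0.5668 -0.107   0.1368] rpy [1.7970e+02 1.1000e-01 1.0036e+02] F [-0.3  0.9 -0.6] gap 62.0 j [ 27.  26. -28. 106.  16.  51.   1.]
shift [ 0.2157 -0.0651  0.009 ] turn [0.0052 0.002  0.0028]
```

View pics/side3.png

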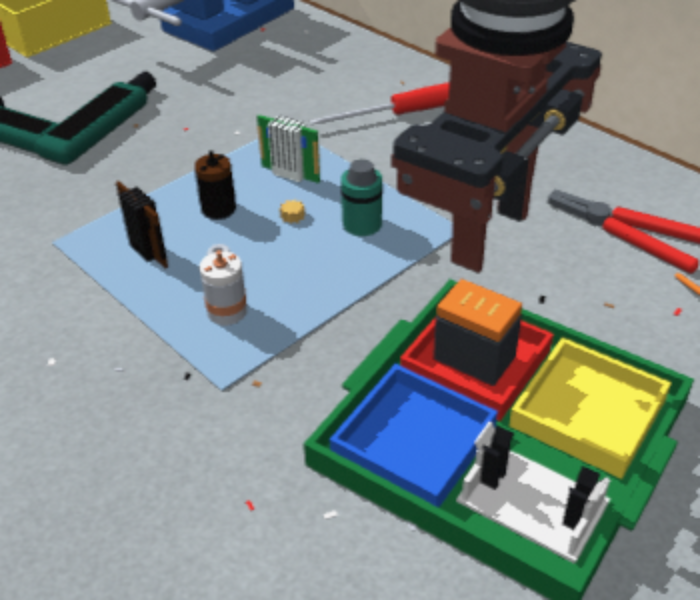

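Emit:
servo_tool --pt "0.03 -0.01 0.002 0.001 0 0" --pt "0.07 -0.021 0.003 0.002 0 0" --pt "0.11 -0.033 0.005 0.003 0.001 0" --pt "0.15 -0.045 0.007 0.004 0.001 0" --pt "0.19 -0.057 0.009 0.005 0.002 0.003" --pt "0.2157 -0.0651 0.009 0.005 0.002 0.003" --pt "0.2157 -0.0651 0.03 0.005 0.002 0.003" --pt "0.2157 -0.0651 0.04 0.005 0.002 0.003" --pt "0.2157 -0.0651 0.04 0.005 0.002 0.003" --pt "0.2157 -0.0651 0.04 0.005 0.002 0.003"

```text
t: 14.05
position: [0.4624, 0.0933, 0.0935]
tcp_rot: [-179.7, -0.1, 100.2]
force: [0.3, -0.8, -0.1]
finger_gap: 0.705
```

```bash
python3 go.py .464 .0935 .0245 100.2;python3 - <<'E'
from station import *
import cv2
cv2.imwrite(f"pics/side4.png",cv2.resize(snapshot("side")[100:350,140:390,::-1],None,fx=2.4,fy=2.4))
E
```

```text
t 14.05 pos [0.4624 0.0933 0.0935] rpy [-1.7972e+02 -1.2000e-01  1.0016e+02] F [ 0.3 -0.8 -0.1] gap 61.9 j [  8.  22. -32. 121.  17.  42. -25.]
shift [-0.0003  0.002   0.069 ] turn [-0.0048 -0.002  -0.0008]
```

View pics/side4.png

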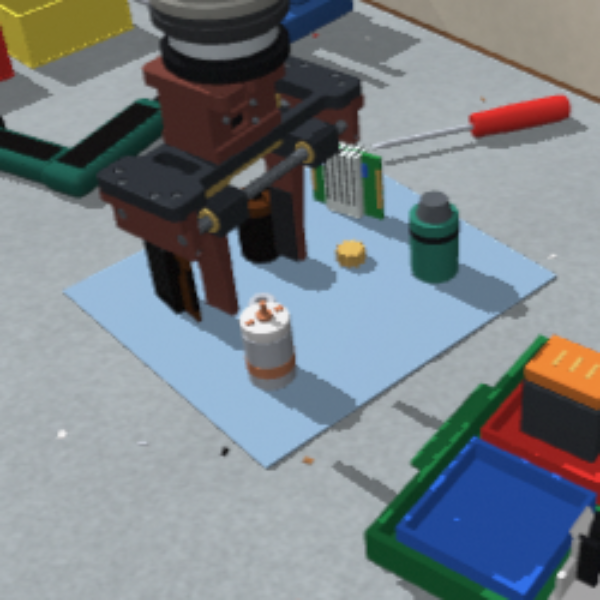

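Emit:
servo_tool --pt "0 0.001 0.005 -0.002 0 0" --pt "0 0.002 0.02 -0.004 -0.002 0" --pt "0 0.002 0.035 -0.004 -0.002 0" --pt "0 0.002 0.05 -0.004 -0.002 0" --pt "0 0.002 0.06 -0.004 -0.002 0" --pt "0 0.002 0.066 -0.004 -0.002 0" --pt "0 0.002 0.069 -0.004 -0.002 0" --pt "0 0.002 0.069 -0.004 -0.002 0" --pt "0 0.002 0.069 -0.004 -0.002 0" --pt "0 0.002 0.069 -0.004 -0.002 0"

```text
t: 15.35
position: [0.4639, 0.094, 0.0246]
tcp_rot: [-180.0, 0.0, 100.2]
force: [0.6, 0.4, -0.0]
finger_gap: 0.707
```

Emit:
servo_tool --pt "0 0 0 0 0 0" --pt "0 0 0 0 0 0" --pt "0 0 0 0 0 0" --pt "0 0 0 0 0 0" --pt "0 0 0 0 0 0" --pt "0 0 0 0 0 0" --pt "0 0 0 0 0 0" --pt "0 0 0 0 0 0" --pt "0 0 0 0 0 0" --pt "0 0 0 0 0 0" --fingers 0.02

```text
t: 16.6
position: [0.4638, 0.094, 0.0243]
tcp_rot: [-180.0, -0.0, 100.2]
force: [0.8, -0.3, 0.8]
finger_gap: 0.404
```

Emit:
servo_tool --pt "0 0 -0.005 0 0 0" --pt "0 0 -0.015 0 0 0" --pt "0 0 -0.03 0 0 0" --pt "0 0 -0.045 0 0 0" --pt "0 0 -0.06 0 0 0" --pt "0 0 -0.075 0 0 0" --pt "0 0 -0.09 0 0 0" --pt "0 0 -0.1 0 0 0" --pt "0 0 -0.1 0 0 0" --pt "0 0 -0.1 0 0 0"

```text
t: 17.85
position: [0.4634, 0.0939, 0.1239]
tcp_rot: [-179.9, 0.0, 100.2]
force: [-0.5, -0.7, -2.3]
finger_gap: 0.407
```

```bash
python3 go.py .466 -.125 .125 100.4
python3 - <<'E'
from station import *
import cv2
cv2.imwrite(f"pics/side5.png",cv2.resize(snapshot("side")[100:350,140:390,::-1],None,fx=2,fy=2))
E
```

```text
t 17.85 pos [0.4634 0.0939 0.1239] rpy [-179.9    0.   100.2] F [-0.5 -0.7 -2.3] gap 35.7 j [ 10.  19. -34. 120.  15.  45. -23.]
shift [-0.2159 -0.0362 -0.0011] turn [-0.0018  0.0001 -0.0035]
```

View pics/side5.png

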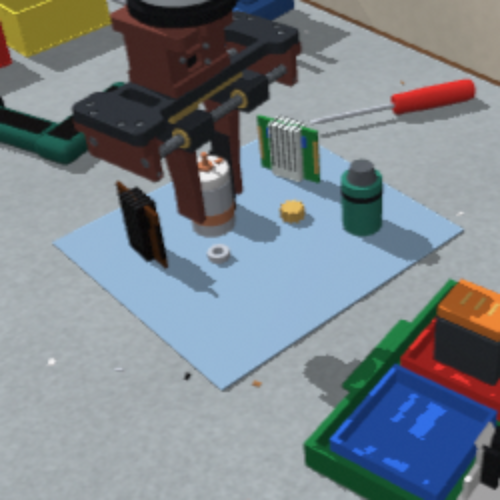

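Emit:
servo_tool --pt "-0.03 -0.005 0 0 0 0" --pt "-0.07 -0.012 0 0 0 0" --pt "-0.11 -0.018 0 0 0 0" --pt "-0.15 -0.025 0 0 0 0" --pt "-0.19 -0.032 0 0 0 0" --pt "-0.21 -0.0355 0 0 0 -0.0035" --pt "-0.2159 -0.0362 0 -0.002 0 -0.0035" --pt "-0.2159 -0.0362 0.03 -0.002 0 -0.0035" --pt "-0.2159 -0.0362 0.06 -0.002 0 -0.0035" --pt "-0.2159 -0.0362 0.08 -0.002 0 -0.0035"

```text
t: 19.15
position: [0.4657, -0.1234, 0.0428]
tcp_rot: [-180.0, -0.1, 100.5]
force: [0.6, -0.1, -2.2]
finger_gap: 0.406
```

Emit:
servo_tool --pt "0 0 0.002 0 0 0" --pt "0 0 0.004 0 0 0" --pt "0 0 0.006 0 0 0" --pt "0 0 0.008 0 0 0" --pt "0 0 0.0095 0 0 0" --pt "0 0 0.0105 0 0 0" --pt "0 0 0.0115 0 0 0" --pt "0 0 0.012 0 0 0" --pt "0 0 0.012 0 0 0" --pt "0 0 0.012 0 0 0"

```text
t: 20.4
position: [0.4663, -0.1249, 0.0323]
tcp_rot: [179.9, 0.0, 100.4]
force: [0.5, 0.3, -1.4]
finger_gap: 0.404
```

Emit:
servo_tool --pt "0 0 0.0003 0 0 0" --pt "0 0 0.0006 0 0 0" --pt "0 0 0.0009 0 0 0" --pt "0 0 0.0012 0 0 0" --pt "0 0 0.0012 0 0 0" --pt "0 0 0.0012 0 0 0" --pt "0 0 0.0012 0 0 0" --pt "0 0 0.0012 0 0 0" --pt "0 0 0.0012 0 0 0" --pt "0 0 0.0012 0 0 0"

```text
t: 21.65
position: [0.4663, -0.1249, 0.0313]
tcp_rot: [179.9, 0.0, 100.4]
force: [-2.7, 0.2, 5.3]
finger_gap: 0.402
```

Emit:
servo_tool --pt "0 0 0 0 0 0" --pt "0 0 0 0 0 0" --pt "0 0 0 0 0 0" --pt "0 0 0 0 0 0" --pt "0 0 0 0 0 0" --pt "0 0 -0.02 0 0 0" --pt "0 0 -0.04 0 0 0" --pt "0 0 -0.065 0 0 0" --pt "0 0 -0.095 0 0 0" --pt "0 0 -0.1 0 0 0" --fingers 0.06

```text
t: 22.9
position: [0.4674, -0.1251, 0.1327]
tcp_rot: [179.8, 0.1, 100.4]
force: [-0.8, -0.1, -1.2]
finger_gap: 0.683
```

```bash
python3 go.py .637 .094 .13 100.2;python3 - <<'E'
from station import *
import cv2
cv2.imwrite(f"pics/side6.png",cv2.resize(snapshot("side")[100:400,140:490,::-1],None,fx=2,fy=2))
E
```

```text
t 22.9 pos [ 0.4674 -0.1251  0.1327] rpy [1.7977e+02 9.0000e-02 1.0039e+02] F [-0.8 -0.1 -1.2] gap 59.9 j [ 33.  19. -30. 118.  13.  46.   6.]
shift [0.185  0.2063 0.0033] turn [0.0041 0.0016 0.0033]
```

View pics/side6.png

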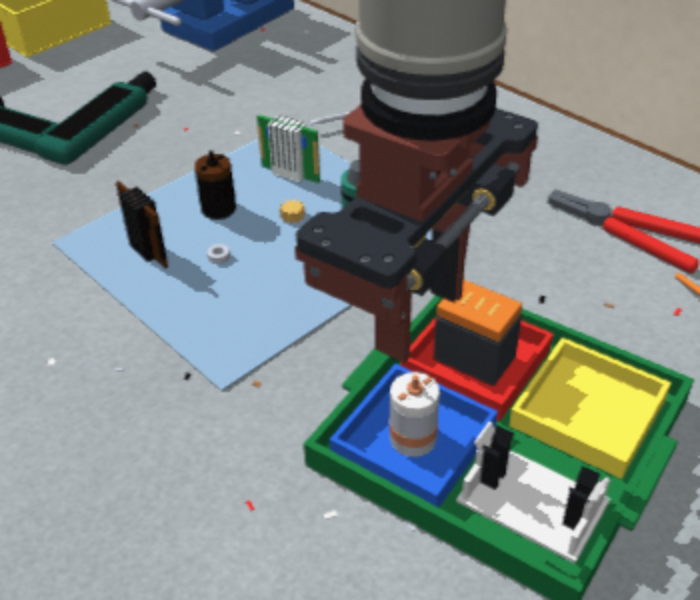

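Emit:
servo_tool --pt "0.02 0.022 0 0 0 0" --pt "0.045 0.05 0 0.002 0 0.003" --pt "0.075 0.084 0 0.004 0.002 0.003" --pt "0.105 0.117 0.001 0.004 0.002 0.003" --pt "0.135 0.15 0.002 0.004 0.002 0.003" --pt "0.16 0.178 0.003 0.004 0.002 0.003" --pt "0.177 0.197 0.003 0.004 0.002 0.003" --pt "0.185 0.2063 0.003 0.004 0.002 0.003" --pt "0.185 0.2063 0.02 0.004 0.002 0.003" --pt "0.185 0.2063 0.03 0.004 0.002 0.003" --fingers 0.064

```text
t: 24.2
position: [0.6343, 0.0925, 0.099]
tcp_rot: [-179.7, -0.1, 100.2]
force: [-1.2, -0.3, 0.4]
finger_gap: 0.722
```

```bash
python3 go.py .637 .094 .0245 100.2;python3 - <<'E'
from station import *
import cv2
cv2.imwrite(f"pics/side7.png",cv2.resize(snapshot("side")[60:310,140:390,::-1],None,fx=2,fy=2))
E
```

```text
t 24.2 pos [0.6343 0.0925 0.099 ] rpy [-1.7965e+02 -5.0000e-02  1.0016e+02] F [-1.2 -0.3  0.4] gap 63.4 j [  7.  35. -28.  98.  20.  53. -20.]
shift [0.0009 0.0034 0.0745] turn [-0.0061 -0.0009 -0.0006]
```

View pics/side7.png

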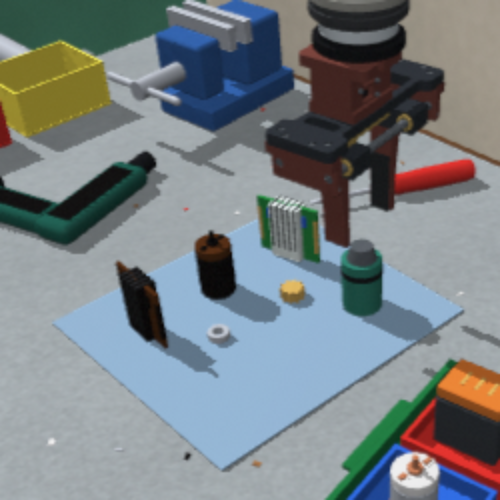

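Emit:
servo_tool --pt "0.001 0.001 0.005 -0.003 0 0" --pt "0.001 0.0025 0.02 -0.006 0 0" --pt "0.001 0.003 0.035 -0.006 0 0" --pt "0.001 0.003 0.05 -0.006 0 0" --pt "0.001 0.003 0.062 -0.006 0 0" --pt "0.001 0.003 0.07 -0.006 0 0" --pt "0.001 0.003 0.0745 -0.006 0 0" --pt "0.001 0.003 0.0745 -0.006 0 0" --pt "0.001 0.003 0.0745 -0.006 0 0" --pt "0.001 0.003 0.0745 -0.006 0 0"

```text
t: 25.5
position: [0.6386, 0.096, 0.0273]
tcp_rot: [179.8, -0.1, 100.2]
force: [-0.5, 0.5, 0.5]
finger_gap: 0.731
```

Emit:
servo_tool --pt "0 0 0 0 0 0" --pt "0 0 0 0 0 0" --pt "0 0 0 0 0 0" --pt "0 0 0 0 0 0" --pt "0 0 0 0 0 0" --pt "0 0 0 0 0 0" --pt "0 0 0 0 0 0" --pt "0 0 0 0 0 0" --pt "0 0 0 0 0 0" --pt "0 0 0 0 0 0" --fingers 0.02

```text
t: 26.75
position: [0.638, 0.0958, 0.0268]
tcp_rot: [179.9, -0.1, 100.2]
force: [-4.3, -0.9, 6.0]
finger_gap: 0.454
```

Emit:
servo_tool --pt "0 0 -0.005 0 0 0" --pt "0 0 -0.015 0 0 0" --pt "0 0 -0.03 0 0 0" --pt "0 0 -0.045 0 0 0" --pt "0 0 -0.06 0 0 0" --pt "0 0 -0.075 0 0 0" --pt "0 0 -0.09 0 0 0" --pt "0 0 -0.11 0 0 0" --pt "0 0 -0.12 0 0 0" --pt "0 0 -0.12 0 0 0"

```text
t: 28.0
position: [0.6385, 0.0958, 0.1478]
tcp_rot: [179.7, -0.1, 100.2]
force: [-0.3, -0.4, -3.8]
finger_gap: 0.452
```

```bash
python3 go.py .5824 -.2055 .145 100.4
python3 - <<'E'
from station import *
import cv2
cv2.imwrite(f"pics/side8.png",cv2.resize(snapshot("side")[60:310,140:390,::-1],None,fx=2,fy=2))
E
```

```text
t 28.0 pos [0.6385 0.0958 0.1478] rpy [ 1.7973e+02 -1.1000e-01  1.0022e+02] F [-0.3 -0.4 -3.8] gap 39.7 j [  7.  32. -30.  96.  18.  57. -18.]
shift [-0.2865 -0.1087  0.0018] turn [ 0.0048 -0.0019 -0.0031]
```

View pics/side8.png

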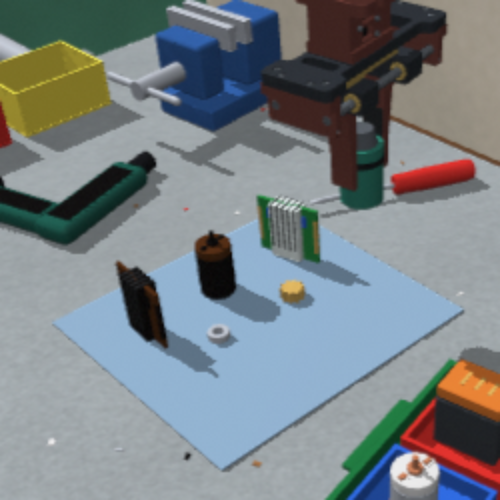

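Emit:
servo_tool --pt "-0.02 -0.008 0 0 0 0" --pt "-0.05 -0.019 0 0.002 0 0" --pt "-0.085 -0.032 0 0.003 0 0" --pt "-0.12 -0.0455 0 0.004 0 0" --pt "-0.155 -0.059 0 0.004 0 0" --pt "-0.19 -0.072 0.001 0.005 -0.002 -0.003" --pt "-0.225 -0.085 0.002 0.005 -0.002 -0.003" --pt "-0.255 -0.097 0.002 0.005 -0.002 -0.003" --pt "-0.277 -0.105 0.002 0.005 -0.002 -0.003" --pt "-0.2865 -0.1087 0.002 0.005 -0.002 -0.003"

```text
t: 29.3
position: [0.58, -0.2089, 0.143]
tcp_rot: [-179.8, 0.0, 100.2]
force: [0.1, 0.1, -2.7]
finger_gap: 0.452
```

```bash
python3 go.py .5824 -.2055 .036 100.4
```

```text
t 29.3 pos [ 0.58   -0.2089  0.143 ] rpy [-1.7976e+02  3.0000e-02  1.0018e+02] F [ 0.1  0.1 -2.7] gap 39.7 j [ 34.  29. -27. 100.  16.  55.  11.]
shift [0.003  0.0034 0.107 ] turn [-0.0041  0.0005 -0.0038]
```

Emit:
servo_tool --pt "0.001 0.0015 0.01 -0.002 0 -0.002" --pt "0.001 0.002 0.03 -0.002 0 -0.002" --pt "0.001 0.002 0.05 -0.002 0 -0.002" --pt "0.001 0.002 0.07 -0.002 0 -0.002" --pt "0.001 0.002 0.085 -0.002 0 -0.002" --pt "0.001 0.002 0.095 -0.002 0 -0.002" --pt "0.001 0.002 0.1 -0.002 0 -0.002" --pt "0.001 0.002 0.104 -0.002 0 -0.002" --pt "0.001 0.002 0.104 -0.002 0 -0.002" --pt "0.001 0.002 0.104 -0.002 0 -0.002"

```text
t: 30.55
position: [0.5837, -0.2044, 0.0403]
tcp_rot: [180.0, 0.0, 100.5]
force: [-0.3, 0.1, -3.4]
finger_gap: 0.449
```

Emit:
servo_tool --pt "0 0 0.001 0 0 0" --pt "0 0 0.002 0 0 0" --pt "0 0 0.003 0 0 0" --pt "0 0 0.004 0 0 0" --pt "0 0 0.005 0 0 0" --pt "0 0 0.0055 0 0 0" --pt "0 0 0.006 0 0 0" --pt "0 0 0.0065 0 0 0" --pt "0 0 0.0065 0 0 0" --pt "0 0 0.0065 0 0 0"

```text
t: 31.8
position: [0.5835, -0.2044, 0.0338]
tcp_rot: [180.0, 0.0, 100.5]
force: [-2.7, -0.1, 3.5]
finger_gap: 0.453
```

Contact with the floor; release.

Emit:
servo_tool --pt "0 0 0 0 0 0" --pt "0 0 0 0 0 0" --pt "0 0 0 0 0 0" --pt "0 0 0 0 0 0" --pt "0 0 0 0 0 0" --pt "0 0 -0.02 0 0 0" --pt "0 0 -0.04 0 0 0" --pt "0 0 -0.065 0 0 0" --pt "0 0 -0.095 0 0 0" --pt "0 0 -0.1 0 0 0" --fingers 0.06

```text
t: 33.05
position: [0.5854, -0.2046, 0.1372]
tcp_rot: [179.7, 0.2, 100.5]
force: [0.2, -0.3, -0.8]
finger_gap: 0.684
```

```bash
python3 go.py .648 .210 .13 106.7;python3 - <<'E'
from station import *
import cv2
cv2.imwrite(f"pics/side9.png",cv2.resize(snapshot("side")[100:400,140:490,::-1],None,fx=2,fy=2))
E
```

```text
t 33.05 pos [ 0.5854 -0.2046  0.1372] rpy [1.7971e+02 1.6000e-01 1.0051e+02] F [ 0.2 -0.3 -0.8] gap 60.1 j [ 34.  30. -27. 100.  17.  54.  10.]
shift [0.3963 0.1372 0.0068] turn [ 0.0049  0.003  -0.1081]
```

View pics/side9.png

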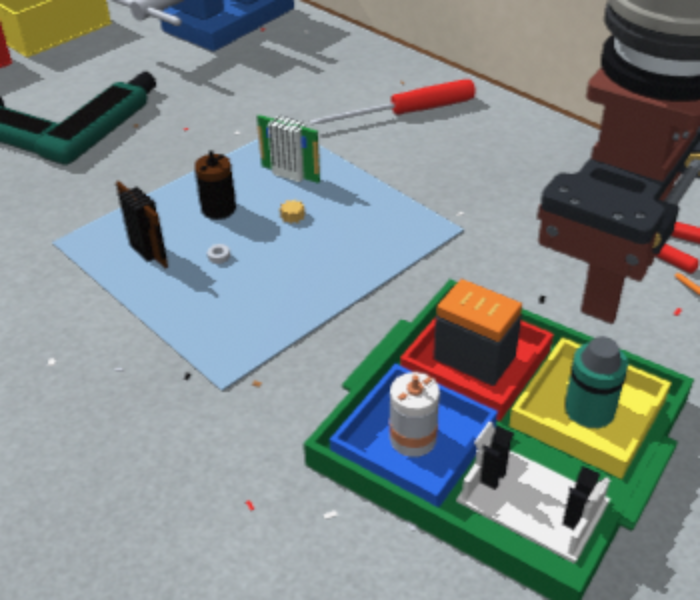

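Emit:
servo_tool --pt "0.03 0.0104 0 0 0 0" --pt "0.075 0.026 0 0.002 0 -0.02" --pt "0.125 0.043 0.002 0.004 0.002 -0.035" --pt "0.175 0.0606 0.003 0.005 0.003 -0.05" --pt "0.225 0.078 0.004 0.005 0.003 -0.065" --pt "0.275 0.095 0.005 0.005 0.003 -0.08" --pt "0.325 0.1125 0.006 0.005 0.003 -0.095" --pt "0.365 0.1264 0.007 0.005 0.003 -0.108" --pt "0.388 0.1343 0.007 0.005 0.003 -0.108" --pt "0.396 0.137 0.007 0.005 0.003 -0.108" --fingers 0.048

```text
t: 34.35
position: [0.645, 0.212, 0.1256]
tcp_rot: [-179.7, -0.2, 106.9]
force: [0.2, -0.8, 0.7]
finger_gap: 0.545
```

Emit:
servo_tool --pt "0 0 0.01 0 0 0" --pt "0 0 0.02 0 0 0" --pt "0 0 0.03 0 0 0" --pt "0 0 0.04 0 0 0" --pt "0 0 0.045 0 0 0" --pt "0 0 0.05 0 0 0" --pt "0 0 0.05 0 0 0" --pt "0 0 0.05 0 0 0" --pt "0 0 0.05 0 0 0" --pt "0 0 0.05 0 0 0"

```text
t: 35.6
position: [0.6457, 0.2102, 0.0766]
tcp_rot: [-179.7, -0.2, 106.7]
force: [0.5, -0.2, 0.2]
finger_gap: 0.544
```

```bash
python3 go.py .648 .210 .0265 106.7;python3 - <<'E'
from station import *
import cv2
cv2.imwrite(f"pics/side10.png",cv2.resize(snapshot("side")[60:310,140:390,::-1],None,fx=2.4,fy=2.4))
E
```

```text
t 35.6 pos [0.6457 0.2102 0.0766] rpy [-179.75   -0.18  106.7 ] F [ 0.5 -0.2  0.2] gap 47.7 j [ -3.  40. -29.  93.  23.  53. -24.]
shift [-0.001   0.0023  0.0501] turn [-0.0044 -0.0032 -0.    ]
```

View pics/side10.png

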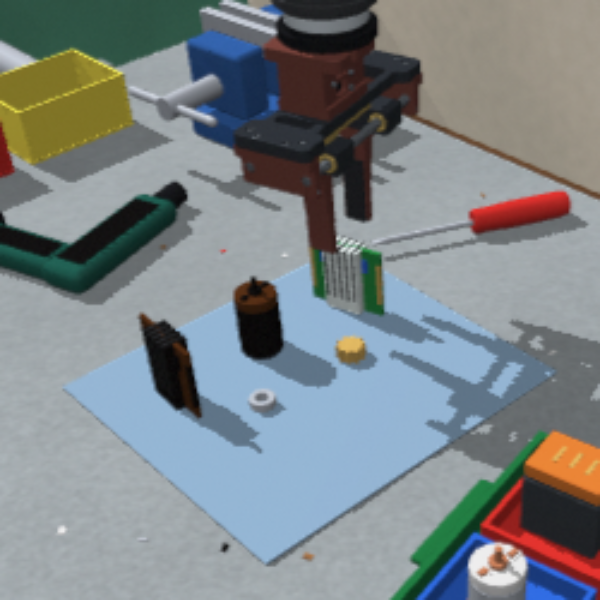

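Emit:
servo_tool --pt "-0.001 0.001 0.003 -0.002 -0.002 0" --pt "-0.001 0.0023 0.01 -0.004 -0.003 0" --pt "-0.001 0.0023 0.02 -0.004 -0.003 0" --pt "-0.001 0.0023 0.03 -0.004 -0.003 0" --pt "-0.001 0.0023 0.04 -0.004 -0.003 0" --pt "-0.001 0.0023 0.047 -0.004 -0.003 0" --pt "-0.001 0.0023 0.05 -0.004 -0.003 0" --pt "-0.001 0.0023 0.05 -0.004 -0.003 0" --pt "-0.001 0.0023 0.05 -0.004 -0.003 0" --pt "-0.001 0.0023 0.05 -0.004 -0.003 0"

```text
t: 36.9
position: [0.648, 0.21, 0.0268]
tcp_rot: [-180.0, -0.0, 106.7]
force: [-0.5, -1.0, -0.4]
finger_gap: 0.547
```

Emit:
servo_tool --pt "0 0 0 0 0 0" --pt "0 0 0 0 0 0" --pt "0 0 0 0 0 0" --pt "0 0 0 0 0 0" --pt "0 0 0 0 0 0" --pt "0 0 0 0 0 0" --pt "0 0 0 0 0 0" --pt "0 0 0 0 0 0" --pt "0 0 0 0 0 0" --pt "0 0 0 0 0 0" --fingers 0.005

```text
t: 38.15
position: [0.6478, 0.2099, 0.0264]
tcp_rot: [-180.0, -0.0, 106.7]
force: [-0.3, -0.0, 0.1]
finger_gap: 0.225
```

Emit:
servo_tool --pt "0 0 -0.005 0 0 0" --pt "0 0 -0.015 0 0 0" --pt "0 0 -0.03 0 0 0" --pt "0 0 -0.05 0 0 0" --pt "0 0 -0.07 0 0 0" --pt "0 0 -0.09 0 0 0" --pt "0 0 -0.11 0 0 0" --pt "0 0 -0.13 0 0 0" --pt "0 0 -0.14 0 0 0" --pt "0 0 -0.14 0 0 0"

```text
t: 39.4
position: [0.6483, 0.2101, 0.1672]
tcp_rot: [180.0, -0.0, 106.7]
force: [-0.0, -0.4, -1.0]
finger_gap: 0.228
```

```bash
python3 go.py .484 -.224 .165 100.4
python3 - <<'E'
from station import *
import cv2
cv2.imwrite(f"pics/side11.png",cv2.resize(snapshot("side")[0:250,200:500,::-1],None,fx=2.4,fy=2.4))
E
```

```text
t 39.4 pos [0.6483 0.2101 0.1672] rpy [ 1.7998e+02 -1.0000e-02  1.0670e+02] F [-0.  -0.4 -1. ] gap 20.0 j [ -2.  34. -31.  89.  19.  62. -21.]
shift [-0.3686 -0.2821  0.002 ] turn [ 0.0004 -0.0003  0.1099]
```

View pics/side11.png

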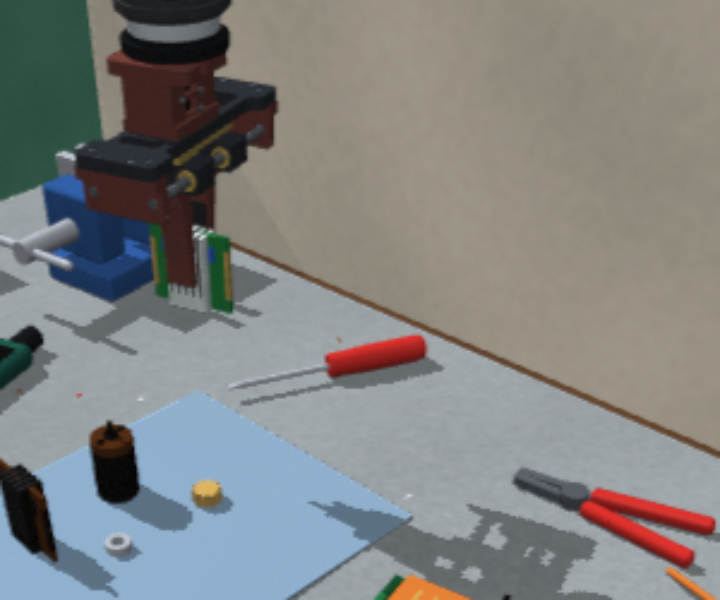

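Emit:
servo_tool --pt "-0.02 -0.015 0 0 0 0" --pt "-0.05 -0.038 0 0 0 0.01" --pt "-0.085 -0.065 0 0 0 0.025" --pt "-0.12 -0.092 0 0 0 0.04" --pt "-0.155 -0.119 0 0 0 0.055" --pt "-0.19 -0.145 0 0 0 0.07" --pt "-0.225 -0.172 0 0 0 0.085" --pt "-0.26 -0.199 0 0 0 0.1" --pt "-0.295 -0.226 0 0 0 0.11" --pt "-0.325 -0.249 0 0 0 0.11"

```text
t: 40.7
position: [0.5014, -0.1745, 0.1656]
tcp_rot: [-179.9, -0.0, 100.3]
force: [-0.2, -0.0, -1.1]
finger_gap: 0.227
```

```bash
python3 go.py .484 -.224 .11 100.4
```

```text
t 40.7 pos [ 0.5014 -0.1745  0.1656] rpy [-1.7986e+02 -4.0000e-02  1.0034e+02] F [-0.2 -0.  -1.1] gap 19.9 j [ 36.  20. -28. 110.  12.  52.  12.]
shift [-0.0456 -0.0258  0.0556] turn [-0.0025 -0.0007 -0.001 ]
```

Emit:
servo_tool --pt "-0.015 -0.009 0 0 0 0" --pt "-0.03 -0.017 0 0 0 0" --pt "-0.04 -0.0225 0 0 0 0" --pt "-0.0456 -0.0258 0 -0.002 0 0" --pt "-0.0456 -0.0258 0.02 -0.002 0 0" --pt "-0.0456 -0.0258 0.045 -0.002 0 0" --pt "-0.0456 -0.0258 0.06 -0.002 0 0" --pt "-0.0456 -0.0258 0.072 -0.002 0 0" --pt "-0.0456 -0.0258 0.072 -0.002 0 0" --pt "-0.0456 -0.0258 0.072 -0.002 0 0"

```text
t: 41.95
position: [0.4862, -0.2225, 0.0951]
tcp_rot: [179.9, 0.0, 100.4]
force: [0.4, 0.4, -0.9]
finger_gap: 0.224
```

Emit:
servo_tool --pt "0 0 0 0 0 0" --pt "0 0 0 0 0 0" --pt "0 0 0 0 0 0" --pt "0 0 0 0 0 0" --pt "0 0 0 0 0 0" --pt "0 0 0 0 0 0" --pt "0 0 0 0 0 0" --pt "0 0 0 0 0 0" --pt "0 0 0 0 0 0" --pt "0 0 0 0 0 0"

```text
t: 43.2
position: [0.4856, -0.2225, 0.0945]
tcp_rot: [179.9, -0.0, 100.4]
force: [0.7, 0.6, -0.4]
finger_gap: 0.227
```

```bash
python3 go.py .484 -.224 .06 100.4
python3 - <<'E'
from station import *
import cv2,numpy as np
s=snapshot("side");t=snapshot("top");cv2.imwrite("pics/side12f.png",s[:,:,::-1]);cv2.imwrite("pics/top12f.png",t[:,:,::-1])
a=cv2.resize(s[250:400,330:480,::-1],None,fx=4,fy=4,interpolation=cv2.INTER_CUBIC)
cv2.imwrite(f"pics/side12.png",a)
E
```

```text
t 43.2 pos [ 0.4856 -0.2225  0.0945] rpy [ 1.7993e+02 -1.0000e-02  1.0040e+02] F [ 0.7  0.6 -0.4] gap 19.9 j [ 38.  26. -25. 113.  15.  44.  14.]
shift [-0.0012 -0.0019  0.0345] turn [ 0.0011 -0.0001 -0.0001]
```

View pics/side12.png

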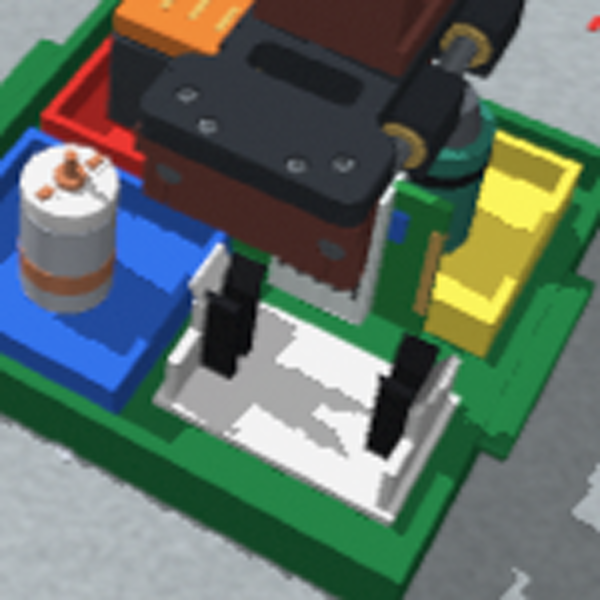

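View pics/top12f.png

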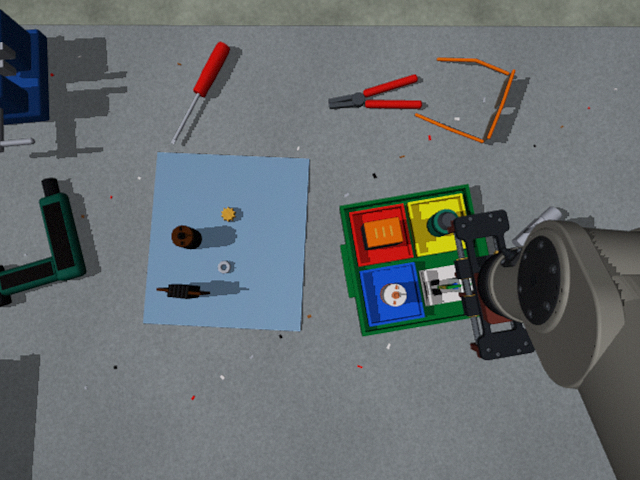

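```bash
cat > chk.py <<'E'
from h import *
import sys
f,out=sys.argv[1:3];tx,ty,tz,yaw=map(float,sys.argv[3:7])
a=np.radians(yaw-90);X=np.array([np.cos(a),np.sin(a)]);Y=np.array([-X[1],X[0]])
b=cv2.imread(f);F=5
im=cv2.resize(b[270:400,350:480],None,fx=F,fy=F,interpolation=cv2.INTER_CUBIC)
t=cv2.imread(f.replace("side","top"));ti=cv2.resize(t[255:320,415:500],None,fx=F,fy=F,interpolation=cv2.INTER_CUBIC)
z0=tz-.0264+.0015
def dot(x,y,z,col):
    p=np.array([tx,ty])+X*x+Y*y
    q=((proj("side",[*p,z])-[350,270]+.5)*F-.5).round().astype(int);cv2.circle(im,tuple(map(int,q)),2,col,-1)
    q=((proj("top",[*p,z])-[415,255]+.5)*F-.5).round().astype(int);cv2.circle(ti,tuple(map(int,q)),2,col,-1)
for sx in(-.002,.002):
  for sy in(-.035,.035):
    for z in(z0,z0+.062): dot(sx,sy,z,(0,0,255))
tx,ty=.484,-.224;a=np.radians(10.4);X=np.array([np.cos(a),np.sin(a)]);Y=np.array([-X[1],X[0]])
for sx in(-1,1):
  for sy in(-1,1):
    for k in(.026,.039): dot(sx*.0085,sy*k,.005+.048,(255,255,0));dot(sx*.0035,sy*k,.005+.040,(255,0,255))
w=max(im.shape[1],ti.shape[1]);cv2.imwrite(out,im);cv2.imwrite(out.replace(".png","t.png"),ti)
E
python3 chk.py pics/side12f.png pics/chk12.png .4856 -.2225 .0945 100.4
```

```text
(no output)
```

View pics/chk12.png

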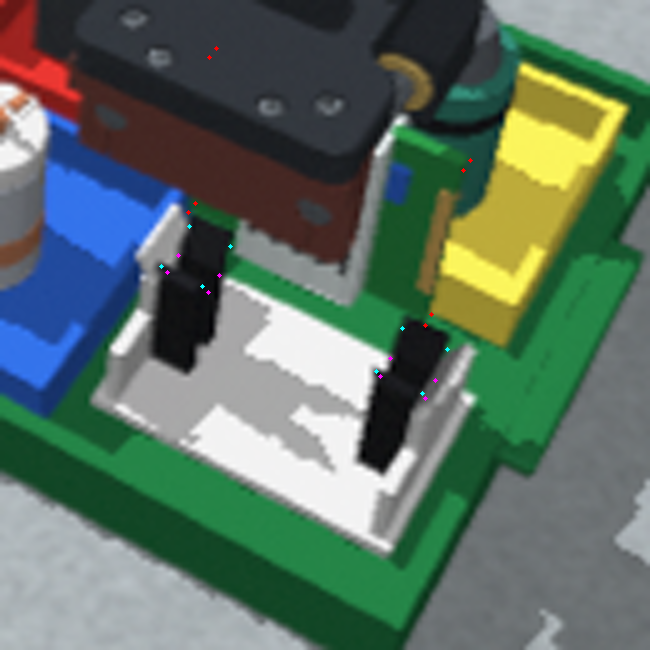

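View pics/chk12t.png

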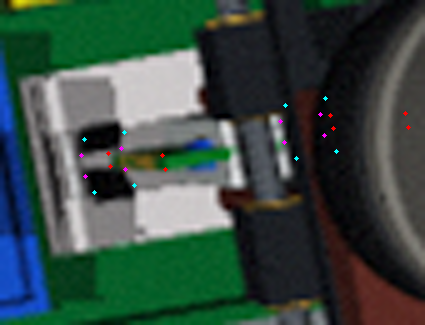

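Emit:
servo_tool --pt "-0.0012 -0.0019 0.004 0 0 0" --pt "-0.0012 -0.0019 0.009 0 0 0" --pt "-0.0012 -0.0019 0.014 0 0 0" --pt "-0.0012 -0.0019 0.018 0 0 0" --pt "-0.0012 -0.0019 0.021 0 0 0" --pt "-0.0012 -0.0019 0.024 0 0 0" --pt "-0.0012 -0.0019 0.024 0 0 0" --pt "-0.0012 -0.0019 0.024 0 0 0" --pt "-0.0012 -0.0019 0.024 0 0 0" --pt "-0.0012 -0.0019 0.024 0 0 0"

```text
t: 44.55
position: [0.4841, -0.224, 0.0706]
tcp_rot: [179.9, -0.0, 100.4]
force: [0.9, 0.3, -1.4]
finger_gap: 0.223
```

Emit:
servo_tool --pt "0 0 0.002 0 0 0" --pt "0 0 0.004 0 0 0" --pt "0 0 0.006 0 0 0" --pt "0 0 0.008 0 0 0" --pt "0 0 0.01 0 0 0" --pt "0 0 0.011 0 0 0" --pt "0 0 0.011 0 0 0" --pt "0 0 0.011 0 0 0" --pt "0 0 0.011 0 0 0" --pt "0 0 0.011 0 0 0"

```text
t: 45.8
position: [0.484, -0.224, 0.0596]
tcp_rot: [179.9, -0.0, 100.4]
force: [0.1, -0.1, -0.3]
finger_gap: 0.226
```

```bash
python3 go.py .484 -.224 .0334 100.4
python3 - <<'E'
from station import *
import cv2,numpy as np
s=snapshot("side");t=snapshot("top");cv2.imwrite("pics/side13f.png",s[:,:,::-1]);cv2.imwrite("pics/top13f.png",t[:,:,::-1])
E
python3 chk.py pics/side13f.png pics/chk13.png .4841 -.224 .06 100.4
```

```text
t 45.8 pos [ 0.484  -0.224   0.0596] rpy [179.93  -0.   100.4 ] F [ 0.1 -0.1 -0.3] gap 19.9 j [ 37.  29. -24. 115.  18.  40.  13.]
shift [-0.     -0.0001  0.0262] turn [ 0.0012 -0.0001 -0.0001]
```

View pics/chk13.png

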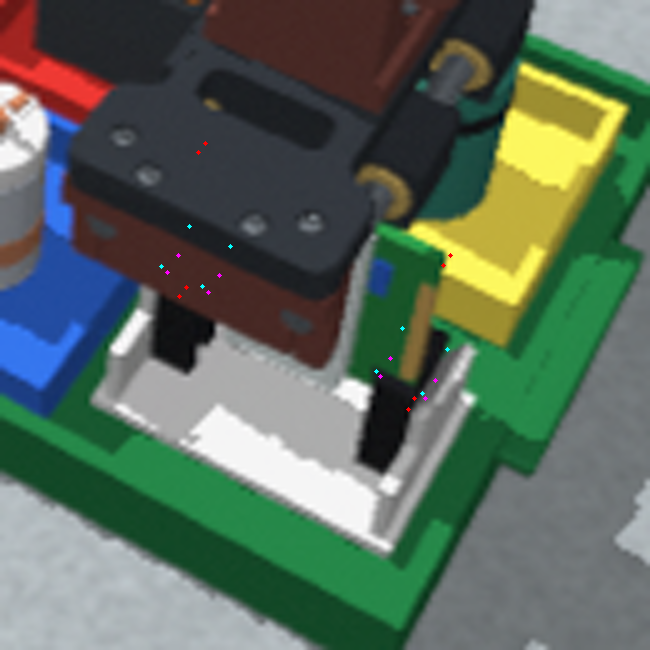

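Emit:
servo_tool --pt "0 0 0.0025 0 0 0" --pt "0 0 0.005 0 0 0" --pt "0 0 0.0075 0 0 0" --pt "0 0 0.01 0 0 0" --pt "0 0 0.0125 0 0 0" --pt "0 0 0.015 0 0 0" --pt "0 0 0.0175 0 0 0" --pt "0 0 0.0195 0 0 0" --pt "0 0 0.0195 0 0 0" --pt "0 0 0.0195 0 0 0"

```text
t: 47.15
position: [0.4841, -0.2239, 0.0401]
tcp_rot: [179.9, -0.0, 100.4]
force: [-0.1, 0.5, 0.1]
finger_gap: 0.225
```

Emit:
servo_tool --pt "0 0 0.001 0 0 0" --pt "0 0 0.002 0 0 0" --pt "0 0 0.003 0 0 0" --pt "0 0 0.004 0 0 0" --pt "0 0 0.005 0 0 0" --pt "0 0 0.006 0 0 0" --pt "0 0 0.0065 0 0 0" --pt "0 0 0.0065 0 0 0" --pt "0 0 0.0065 0 0 0" --pt "0 0 0.0065 0 0 0"

```text
t: 48.4
position: [0.4841, -0.224, 0.0336]
tcp_rot: [179.9, -0.0, 100.4]
force: [-0.2, 0.8, -1.1]
finger_gap: 0.229
```

Nearly home; press slightly to contact.

Emit:
servo_tool --pt "0 0 0.0003 0 0 0" --pt "0 0 0.0006 0 0 0" --pt "0 0 0.0009 0 0 0" --pt "0 0 0.0012 0 0 0" --pt "0 0 0.0015 0 0 0" --pt "0 0 0.0015 0 0 0" --pt "0 0 0.0015 0 0 0" --pt "0 0 0.0015 0 0 0" --pt "0 0 0.0015 0 0 0" --pt "0 0 0.0015 0 0 0"

```text
t: 49.65
position: [0.4841, -0.2239, 0.0333]
tcp_rot: [179.9, 0.0, 100.4]
force: [-3.9, 1.4, 14.9]
finger_gap: 0.227
```

Emit:
servo_tool --pt "0 0 -0.001 0 0 0" --pt "0 0 -0.001 0 0 0" --pt "0 0 -0.001 0 0 0" --pt "0 0 -0.001 0 0 0" --pt "0 0 -0.001 0 0 0" --pt "0 0 -0.01 0 0 0" --pt "0 0 -0.03 0 0 0" --pt "0 0 -0.06 0 0 0" --pt "0 0 -0.09 0 0 0" --pt "0 0 -0.12 0 0 0" --fingers 0.046

```text
t: 50.9
position: [0.4839, -0.2239, 0.1536]
tcp_rot: [179.9, 0.0, 100.4]
force: [-0.1, -0.3, 0.0]
finger_gap: 0.527
```

```bash
python3 go.py .33 -.5 .25 60
```

```text
t 50.9 pos [ 0.4839 -0.2239  0.1536] rpy [179.91   0.   100.41] F [-0.1 -0.3  0. ] gap 46.3 j [ 40.  21. -27. 111.  12.  51.  17.]
shift [-0.2438 -0.2011 -0.0967] turn [ 1.500e-03 -5.000e-04  7.053e-01]
```

Move the arm clear to see everything.

Emit:
servo_tool --pt "-0.015 -0.012 -0.02 0 0 0.05" --pt "-0.04 -0.033 -0.04 0 0 0.13" --pt "-0.07 -0.058 -0.06 0 0 0.21" --pt "-0.1 -0.083 -0.08 0 0 0.3" --pt "-0.13 -0.107 -0.097 0 0 0.39" --pt "-0.16 -0.132 -0.097 0 0 0.48" --pt "-0.19 -0.157 -0.097 0 0 0.56" --pt "-0.22 -0.181 -0.097 0 0 0.64" --pt "-0.238 -0.196 -0.097 0 0 0.7" --pt "-0.2438 -0.201 -0.097 0 0 0.7"

```text
t: 52.15
position: [0.3291, -0.5013, 0.2481]
tcp_rot: [-180.0, -0.1, 60.2]
force: [-0.0, -0.0, 0.6]
finger_gap: 0.526
```

```bash
python3 - <<'E'
from station import *
import cv2,numpy as np
s=snapshot("side");t=snapshot("top");cv2.imwrite("pics/side14f.png",s[:,:,::-1]);cv2.imwrite("pics/top14f.png",t[:,:,::-1])
cv2.imwrite("pics/t14.png",cv2.resize(t[150:340,140:500,::-1],None,fx=2.2,fy=2.2,interpolation=cv2.INTER_CUBIC))
cv2.imwrite("pics/s14.png",cv2.resize(s[150:400,165:500,::-1],None,fx=2.3,fy=2.3,interpolation=cv2.INTER_CUBIC))
E
python3 chk.py pics/side14f.png pics/chk14.png .484 -.224 .0333 100.4
```

```text
(no output)
```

View pics/t14.png

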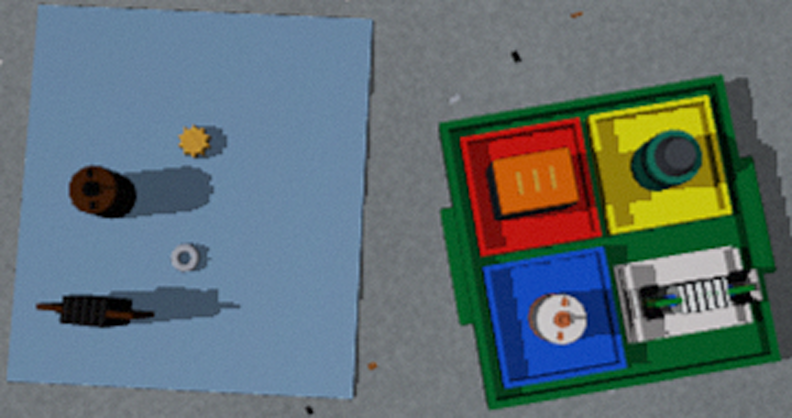

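View pics/s14.png

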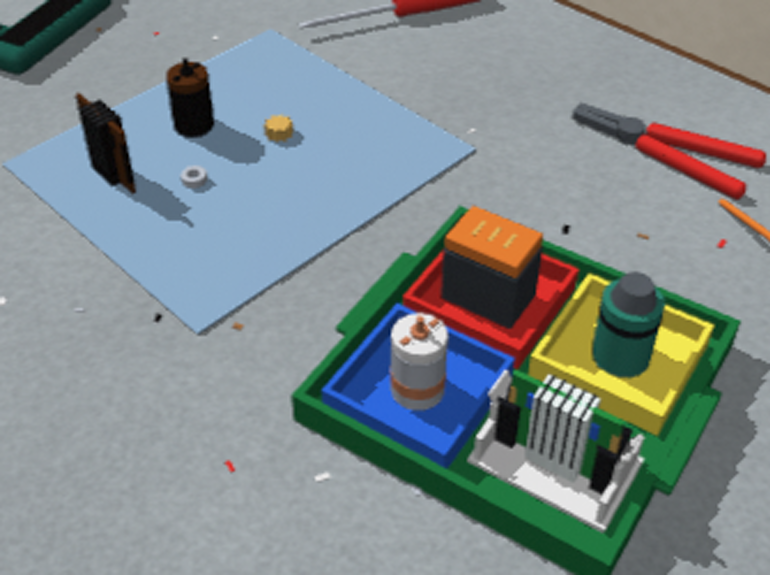

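View pics/chk14.png

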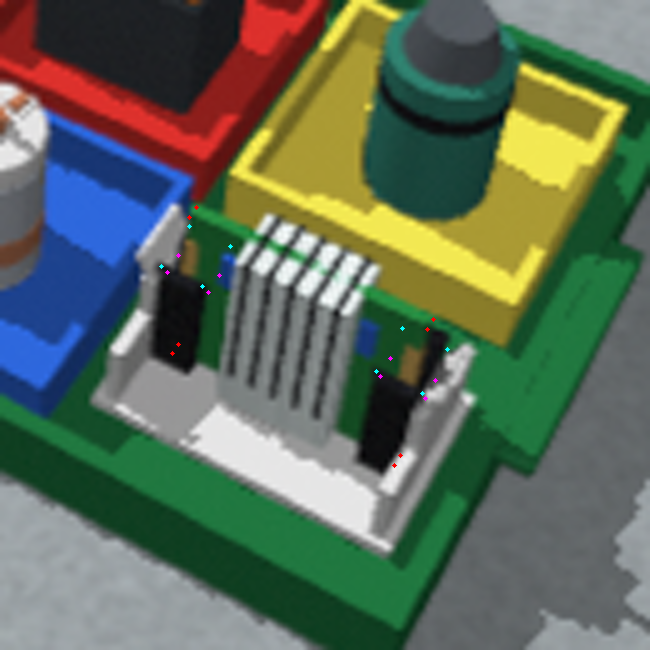

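```bash
python3 -c "
from station import *
print(sign_off())"
```

```text
the job is handed in; nothing more can be done
None
```

I sorted all four good parts and handed the job in at about 52 s of the 131 s allowed. The sign-off gives no verdict, so the results below are from my own last checks.

- **Order:** the battery went into the red bin first, then the motor into the blue bin, the gearbox into the yellow bin and the card into the rack.
- **Placing:** I lowered each part until the wrist force showed contact. I felt the floor of each bin about 7 mm above the mat, and the card stopped at 33.3 mm tool height, against 33.4 mm expected for fully home.
- **Last pictures (top and side):**
  - The battery, motor and gearbox stand upright, well inside their bins.
  - The card is down in both guides, and its corners sit within about 1–2 mm of where I expected them.
  - The burnt motor and burnt card look to be where they started.
- **Arm:** it is clear of everything, and the force reading was about zero.
- **Failed or disagreeing checks:** none. The highest force I read was about 15 N, when pressing the card home. I did not re-measure the centre distances of the parts in their bins; I judged those from the pictures and from where the tool let them go.

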